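# Put the inspection tools back on their rests

## Robot

A 7-joint arm with a two-finger parallel gripper is mounted at the origin on a cart in front of the work surface, level with it; the furniture and walls round the work are solid. World frame = base frame: x ahead of the robot, y to its left, z up, the work surface at z = 0. Lengths are in m, angles in rad, forces in N, time in s.
With the tool pointing down it reaches from about 0.4 to 0.9 m from the base axis. Payload 5.6 kg.
Tool frame: the origin (TCP) lies midway between the tips of the shut fingers; the grasp point (between the pads) lies 19 mm behind it; y points along the fingers, z is the direction in which the jaws open and shut, and the axes are right-handed (so a half turn about y gives the same grasp; the last joint's range is limited). The gripper opens to 92 mm and grips with 3 to 60 N. Pads are 20 mm wide; open, the fingers measure 128 mm over their backs; the gripper's body (75 mm by 189 mm) begins 69 mm behind the grasp point.
Start: joints at [-0.043, 0.468, -0.012, 1.603, 0.006, 1.071, -0.056], TCP at [0.65, -0, 0.215] pointing down, gripper open.
Joint ranges: [-2.53, 2.53], [-0.31, 2.02], [-1.57, 1.55], [0.28, 2.44], [-1.29, 4.43], [0.15, 1.84], [-2.92, 2.92]. Speed limits (rad/s): [2.57, 2.57, 3.14, 3.14, 3.14, 3.14, 3.14].

## Interface

Orientations are given as a 3x3 rotation matrix whose columns are the frame's x, y, z axes.
In Python, from station import env, effector, solver, viewer, workorder, search_frame, tip_of gives the robot as it stands. Calls block until the motion is done:
- env.reach(position, orientation): joint-space move of the TCP to a pose.
- env.movel(position, frame=None, rate=0.15): straight line of the TCP; frame=None keeps the orientation; rate is the mean speed in m/s.
- env.goto_joints(angles): joint-space move.
- effector.release() and effector.grasp(squeeze=None): open the fingers fully, or close them until they stop; squeeze is the grip in N (None keeps the last).
- env.pause(seconds).
- solver.inverse_kinematics(position, orientation): joint angles nearest the present ones, or None.
- env.sense(): the state.
- viewer.read_camera(name): name is "scene" or "side" or "wrist"; returns (picture, depth): 480x640x3 uint8, red, green, blue; 480x640 float32, m along the optical axis (not along the pixel's ray), 0 where there is no reading.
- viewer.camera_info(name): a dict with "intrinsics" (3x3 intrinsics, pixels), "dist_coeffs" ([k1, k2, p1, p2, k3] as OpenCV has them; the pictures are not rectified), "eye" and "rotation" of the camera in the world; the wrist camera has in their place "T_tool_cam" (4x4, takes a point from camera to tool coordinates, whose origin is the TCP and whose axes are the tool frame's). Camera axes: x right, y up, looking along -z (the intrinsics and any distortion apply to the point x, -y, -z); pixel columns grow to the right and rows downward; lengths in m; the calibration is good to about 2 mm. A picture is of the moment at which its call begins: read the wrist's pose just before it. camera_info takes no time and is no camera call.
A pose or a line that the arm cannot do raises env.PlanningError and nothing moves.
- workorder.finish_job(): hands the job in, once; it reports no verdict.
Trained networks look in the newest picture that a camera, given by its name, has taken for a name from the list of things; names that differ only in an ending like _2 or _b are one class to them, and where a whole thing is asked for, a point or a joint stands for the part that bears it (a point fixed in the world has none). Each returns a list of dicts, best first, with "score" (0 to 1); they miss things now and then, are a little off and sometimes report something else, mostly with a low value. They report only what shows in the picture. A call takes as long as a camera call. They do not tell look-alikes from the thing itself.
- search_frame(camera, name): "at" ([x, y, z] in m, in world coordinates, good to about 4 mm: the middle of the surface that is visible of it).
- tip_of(camera, name): "at" ([x, y, z] in m, in world coordinates, good to about 4 mm: a listed point, or the origin of a listed thing).
The state is a dict: "t": time; "joint_positions": joint angles; "joint_velocities": joint speeds; "tau": joint torques, N m; "ee_pos": TCP position; "tcp_rot": TCP orientation; "wrist_force": force on the tool from outside, world axes, zero at the start; "moment": the same for the moment, N m; "gripper_width": finger opening in m.
Only numpy, scipy, OpenCV 4.12 (cv2) and the standard library are available. Lean on these libraries where they do the work, as an engineer would, in place of code of your own. Each camera call takes 0.05 s, during which the arm holds its last target.

## Task

Put the four inspection tools back where they belong: lay the brush across the longer two-notch rest and the tweezers across the shorter one, each down in both notches and roughly centred along its length, and stand the loupe, as it stands now, in the small round seat and the lidded pot upright in the large round seat. Leave the small screwdriver where it lies.

Things in the scene. Friction and masses are not known exactly. Their poses are not given: they have to be found in the camera images.
- brush: antistatic brush lying flat, loose: black handle, brass-coloured ferrule and pale bristles, 150 mm long (its y axis), 17 mm wide (x), 8 mm high, 15 g. Origin: centre of its underside; z up. Take it across its width at the middle.
- tweezers: steel tweezers lying on edge, loose: two slim legs, joined at one end, widest at the middle and tapering to fine points at the other end, 122 mm long (its y axis), 12 mm across at the middle (x), 10 mm high, 16 g. Origin: centre of the underside; z up. Take them across the middle.
- loupe: black eye loupe standing on its wide rim, loose: a short round barrel, 35 mm diameter, 27 mm high, 20 g. Origin: centre of its underside; z up.
- pot: small clear pot with a blue screw lid (closed, does not come off), standing, loose: 48 mm diameter over the body, 52 mm over the lid, 50 mm high, 90 g. Origin: centre of its underside; z up.
- brush_rest: the longer two-notch rest, fixed to the bench: a wooden foot 112 mm long (its y axis) x 52 mm x 6 mm with two upright wooden saddles, 10 mm thick, at y = -45 and +45 mm. Each saddle has a notch 28 mm wide, its flat floor 26 mm above the bench, between two rounded horns whose tops are 38 mm above the bench. A tool lies along y across both notches; between the saddles (80 mm) the space is free down to the foot. Origin: centre of the underside, on the bench; z up.
- tweezers_rest: the shorter two-notch rest, fixed to the bench: the same make, wooden foot 72 mm long (its y axis) x 44 mm x 6 mm, saddles 10 mm thick at y = -25 and +25 mm, notches 20 mm wide with the floor 26 mm above the bench, horn tops 38 mm above the bench, 40 mm free between the saddles. Origin: centre of the underside, on the bench; z up.
- loupe_seat: the small round seat, fixed to the bench: a turned wooden disc of 66 mm diameter and 15 mm height with a round recess of 45 mm diameter, whose cork floor is 8 mm above the bench. Origin: centre of the underside, on the bench; z up.
- pot_seat: the large round seat, fixed to the bench: a turned wooden disc of 86 mm diameter and 15 mm height with a round recess of 63 mm diameter, whose cork floor is 8 mm above the bench. Origin: centre of the underside, on the bench; z up.
- screwdriver: bystander, loose: a thin precision screwdriver with a white handle and yellow cap, 95 mm long (its y axis) x 8 mm x 9 mm, lying between the tools and the rests; not to be moved. Origin: the underside near the blade end, 11 mm from its tip; y points to the handle, whose cap ends 84 mm away.
Mind the look-alikes: they are no part of the job. Of the things that look like the pot, take the one that is farthest to the robot's left at the start.

How it is judged:
At the end, for the whole second after the job is handed in: Brush and tweezers lie in both notches of their own rests (floor height within 4 mm, 10 mm sideways, 18 mm lengthwise, 0.2 and 0.3 rad); loupe and pot stand upright on the floors of their own seats (within 8 and 10 mm of the centre). All released and at rest (x of brush in the frame of brush_rest between -0.01 and 0.01 m and y of brush in the frame of brush_rest between -0.018 and 0.018 m and z of brush in the frame of brush_rest between 0.022 and 0.031 m and angle between the y axis of brush and the y axis of brush_rest, either way round below 0.2 rad and angle between each of brush, tweezers's own z axis and vertical below 0.15 rad and linear speed of each of brush, tweezers, loupe, pot below 0.02 m/s and angular speed of each of brush, tweezers, loupe, pot below 0.3 rad/s and x of tweezers in the frame of tweezers_rest between -0.01 and 0.01 m and y of tweezers in the frame of tweezers_rest between -0.018 and 0.018 m and z of tweezers in the frame of tweezers_rest between 0.022 and 0.031 m and angle between the y axis of tweezers and the y axis of tweezers_rest, either way round below 0.3 rad and horizontal distance between loupe and loupe_seat below 0.008 m and z of loupe in the frame of loupe_seat between 0.005 and 0.012 m and angle between each of loupe, pot's own z axis and vertical below 0.1 rad and horizontal distance between pot and pot_seat below 0.01 m and z of pot in the frame of pot_seat between 0.005 and 0.012 m); the robot touches nothing.
It fails at once if the screwdriver is moved by more than 15 mm (distance of screwdriver from where it was at the start of the episode above 0.015 m).
It also fails if it takes over 115 s, if anything falls off the work surface, if the arm or the gripper's body presses on something with over 40 N, if the wrist force passes 120 N, or if a joint passes its speed limit or range.

## Working session

There is one attempt and no reset: what is moved stays moved. The work goes in short steps, each a Python script; the robot and the scene stay as the last script left them, time stands still between calls to the robot, and variables do not carry over. Pictures are saved under pics/ and viewed, and the job is handed in when it is done.

```bash
ls; mkdir -p pics; python3 - <<'E'
from station import env, effector, solver, viewer, workorder, search_frame, tip_of
import cv2,numpy as np
s=env.sense(); print(s['t'],s['ee_pos'],s['tcp_rot'],s['gripper_width'])
for c in ['scene','side','wrist']:
    p,d=viewer.read_camera(c); cv2.imwrite(f'pics/{c}0.png',p[:,:,::-1]); np.save(f'{c}0.npy',d)
    print(c,viewer.camera_info(c))
    for n in ['brush','tweezers','loupe','pot','brush_rest','tweezers_rest','loupe_seat','pot_seat','screwdriver']:
        print(n,[(np.round(r['at'],3).tolist(),round(r['score'],2)) for r in search_frame(c,n)], 'TIP',[(np.round(r['at'],3).tolist(),round(r['score'],2)) for r in tip_of(c,n)])
print(env.sense()['t'])
E
```

```text
pics
0.0 [ 6.49397667e-01 -8.55928536e-05  2.13646441e-01] [[-7.16791211e-05 -1.78326807e-03  9.99998407e-01]
 [-9.99999987e-01 -1.42419460e-04 -7.19332069e-05]
 [ 1.42547509e-04 -9.99998400e-01 -1.78325784e-03]] 0.09180940476685566
scene {'intrinsics': array([[463.85453169,   0.        , 317.19734171],
       [  0.        , 463.85453169, 238.26167093],
       [  0.        ,   0.        ,   1.        ]]), 'dist_coeffs': array([-0.04726748,  0.        ,  0.        ,  0.        ,  0.        ]), 'eye': array([-0.35151713,  0.60501375,  0.6000446 ]), 'rotation': array([[-0.57289759,  0.40696139, -0.7114568 ],
       [-0.81930438, -0.25999242,  0.51102278],
       [ 0.02299317,  0.87566339,  0.48237428]])}
brush [([0.35, 0.308, 0.009], 0.53)] TIP [([0.353, 0.308, 0.0], 0.9)]
tweezers [([0.492, -0.118, 0.007], 0.58)] TIP [([0.488, -0.122, 0.003], 0.72), ([0.351, 0.309, -0.002], 0.65)]
loupe [([0.463, 0.108, 0.016], 0.48)] TIP [([0.627, 0.144, 0.002], 0.59), ([0.477, 0.106, 0.001], 0.49)]
pot [([0.378, -0.302, 0.039], 0.7), ([0.611, -0.385, 0.035], 0.65), ([0.652, -0.455, 0.043], 0.57)] TIP
[... 2124 characters left out ...]
074e-01,
        -1.68664621e-01],
       [ 9.99999542e-01, -3.57513716e-04,  8.87746288e-04,
         1.39393299e-03],
       [ 0.00000000e+00,  0.00000000e+00,  0.00000000e+00,
         1.00000000e+00]])}
brush [] TIP []
tweezers [] TIP []
loupe [([0.481, 0.105, 0.015], 0.97)] TIP [([0.479, 0.105, -0.003], 0.93)]
pot [] TIP []
brush_rest [([0.627, 0.143, 0.007], 0.96)] TIP [([0.627, 0.139, 0.0], 0.83)]
tweezers_rest [([0.59, 0.019, 0.007], 0.31)] TIP []
loupe_seat [] TIP [([0.588, 0.027, -0.001], 0.52)]
pot_seat [([0.632, -0.162, 0.014], 0.61)] TIP [([0.634, -0.168, 0.0], 0.9)]
screwdriver [([0.589, 0.016, 0.006], 0.78)] TIP [([0.589, 0.028, 0.002], 0.76), ([0.626, 0.138, 0.0], 0.54)]
2.85
```

View pics/scene0.png

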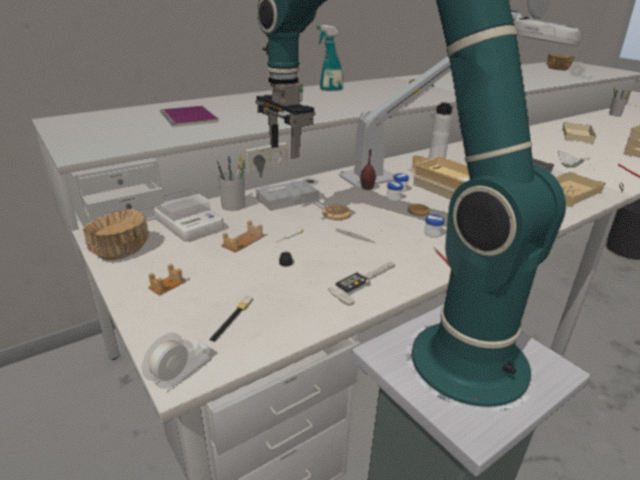

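View pics/side0.png

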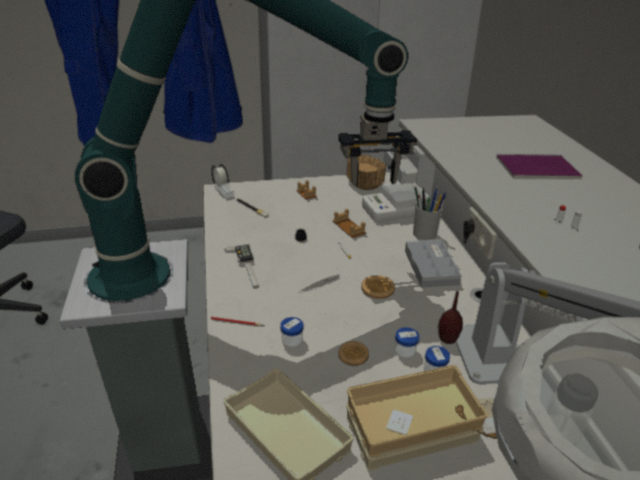

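View pics/wrist0.png

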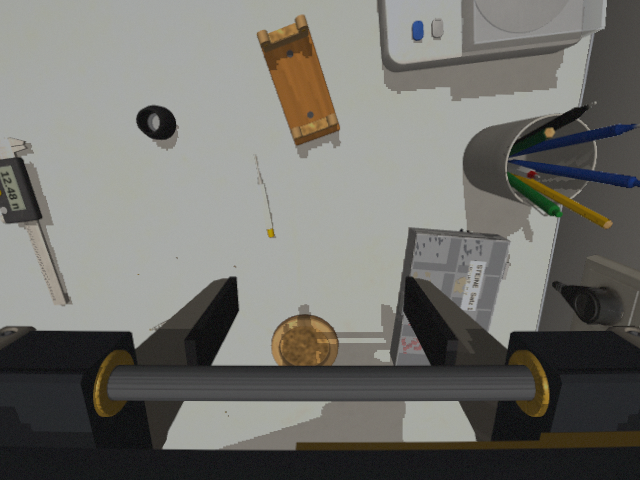

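The pot look-alikes are at scene px (434,226), (396,188) and (402,180), which are side px (291,332), (407,342) and (437,357). In world coordinates they sit at y ≈ -0.31, -0.395 and -0.46. The robot's left is +y, so the one meant is at (0.386,-0.312). I'll confirm it in an enlarged crop, then look at both areas with the wrist camera.

```bash
cat > h.py <<'E'
from station import env, effector, solver, viewer, workorder, search_frame, tip_of
import cv2,numpy as np
R0=np.array([[0,0,1.],[-1,0,0],[0,-1,0]])
def Rj(a): # jaw opening direction at angle a (world xy), tool down
    z=np.array([np.cos(a),np.sin(a),0]); y=np.array([0,0,-1.]); return np.column_stack([np.cross(y,z),y,z])
def shot(name,cam='wrist'):
    s=env.sense(); p,d=viewer.read_camera(cam); cv2.imwrite(f'pics/{name}.png',p[:,:,::-1])
    ci=viewer.camera_info(cam)
    if cam=='wrist':
        T=np.eye(4);T[:3,:3]=s['tcp_rot'];T[:3,3]=s['ee_pos'];T=T@ci['T_tool_cam']
    else:
        T=np.eye(4);T[:3,:3]=ci['rotation'];T[:3,3]=ci['eye']
    np.savez(name+'.npz',p=p,d=d,T=T,K=ci['intrinsics'],D=ci['dist_coeffs'])
    return s
class V:
    def __init__(s,name):
        z=np.load(name+'.npz'); s.p,s.d,s.T,s.K,s.D=[z[k] for k in ['p','d','T','K','D']]
    def rays(s,uv):
        n=cv2.undistortPoints(np.float64(uv).reshape(-1,1,2),s.K,s.D).reshape(-1,2)
        return np.column_stack([n[:,0],-n[:,1],-np.ones(len(n))])
    def plane(s,uv,z):
        r=s.rays(uv)@s.T[:3,:3].T; o=s.T[:3,3]; return o+r*((z-o[2])/r[:,2])[:,None]
    def cloud(s):
        h,w=s.d.shape; uv=np.stack(np.meshgrid(np.arange(w),np.arange(h)),-1).reshape(-1,2)
        P=s.rays(uv)*s.d.reshape(-1,1); return (P@s.T[:3,:3].T+s.T[:3,3]).reshape(h,w,3)
    def pix(s,P):
        c=(np.atleast_2d(P)-s.T[:3,3])@s.T[:3,:3]; c=c*[1,-1,-1]
        return cv2.projectPoints(c,np.zeros(3),np.zeros(3),s.K,s.D)[0].reshape(-1,2)
def nets(cam,names):
    for n in names:
        f=lambda L:[(np.round(r['at'],3).tolist(),round(r['score'],2)) for r in L]
        print(n,f(search_frame(cam,n)),'TIP',f(tip_of(cam,n)))
E
python3 - <<'E'
from h import *
shot('w0');
env.reach([0.47,0.25,0.25],R0); print(env.sense()['t'])
shot('wl'); nets('wrist',['brush','tweezers_rest'])
env.reach([0.5,-0.33,0.27],R0); print(env.sense()['t'])
shot('wr'); nets('wrist',['pot','tweezers','loupe_seat','pot_seat'])
print(env.sense()['t'])
p=cv2.imread('pics/side0.png')[280:400,240:480]; cv2.imwrite('pics/potcrop.png',cv2.resize(p,None,fx=3,fy=3))
E
```

```text
4.0833
brush [([0.354, 0.308, 0.009], 0.73)] TIP [([0.352, 0.31, 0.003], 0.7)]
tweezers_rest [([0.535, 0.38, 0.004], 0.62)] TIP [([0.54, 0.377, -0.001], 0.6)]
6.4167
pot [([0.621, -0.385, 0.05], 0.85), ([0.388, -0.314, 0.05], 0.81), ([0.673, -0.446, 0.044], 0.68)] TIP [([0.625, -0.392, -0.0], 0.81), ([0.382, -0.32, 0.001], 0.7), ([0.662, -0.469, 0.001], 0.44)]
tweezers [([0.494, -0.119, 0.011], 0.98), ([0.63, -0.166, 0.012], 0.68)] TIP [([0.486, -0.124, 0.002], 0.98)]
loupe_seat [([0.51, -0.389, 0.01], 0.77)] TIP [([0.509, -0.393, 0.001], 0.69)]
pot_seat [([0.63, -0.167, 0.01], 0.82)] TIP [([0.631, -0.167, 0.002], 0.7)]
6.8667
```

View pics/wl.png

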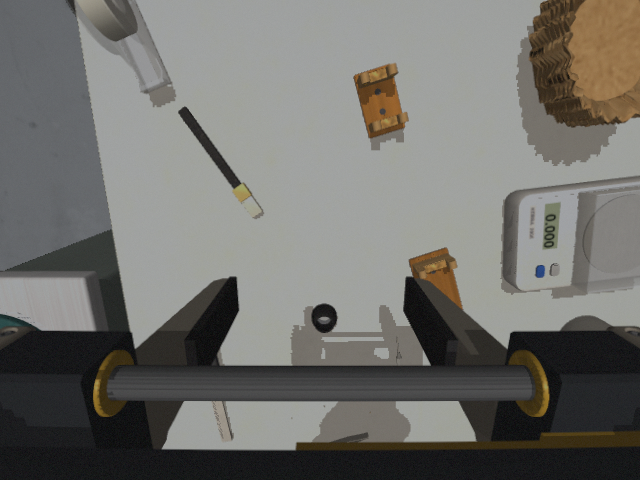

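View pics/wr.png

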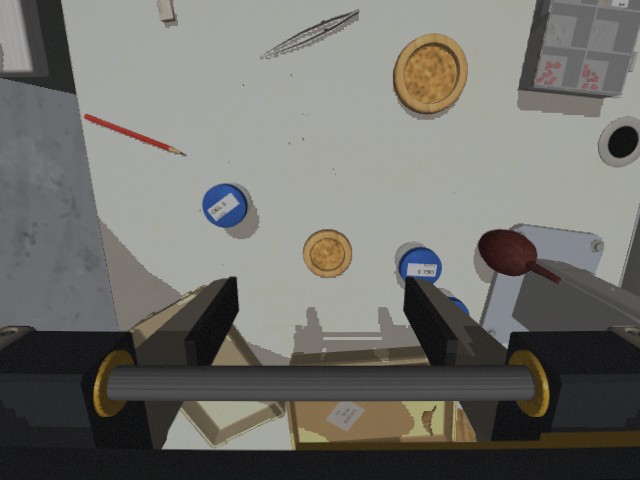

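View pics/potcrop.png

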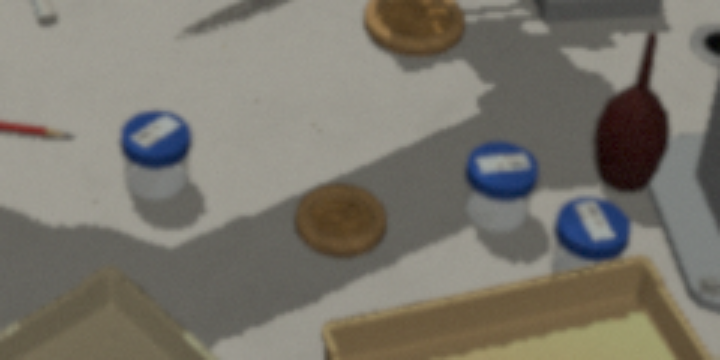

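In `wr.png` the pot meant is at px (225,205), left of its look-alikes at (420,265) and (453,308). The loupe seat is at (327,253), the pot seat at (430,74) and the tweezers at (310,35). In `wl.png` the brush runs from (183,110) to (260,215), and the tweezers rest is at (380,100). Next I'll measure poses from depth, fitting shapes to the footprints.

```bash
cat > meas.py <<'E'
from h import *
def seg(name,c,r,zlo,zhi,show=True):
    v=V(name); C=v.cloud(); m=(v.d>0)&(np.hypot(C[...,0]-c[0],C[...,1]-c[1])<r)&(C[...,2]>zlo)&(C[...,2]<zhi)
    n,l,st,_=cv2.connectedComponentsWithStats(m.astype(np.uint8))
    m=l==1+np.argmax(st[1:,4])
    return C[m]
def rect(P):
    (cx,cy),(w,h),a=cv2.minAreaRect(np.float32(P[:,:2]*1000))
    b=cv2.boxPoints(((cx,cy),(w,h),a)); e1=b[1]-b[0];e2=b[2]-b[1]
    e=e1 if np.hypot(*e1)>np.hypot(*e2) else e2
    return np.round([cx,cy],1),np.round(sorted([w,h]),1),round(float(np.degrees(np.arctan2(e[1],e[0]))%180),1)
E
python3 - <<'E'
from meas import *
for nm,c in [('w0',(0.75,0.0)),('wl',(0.45,0.25)),('wr',(0.45,-0.25))]:
    v=V(nm);C=v.cloud();m=(v.d>0)&(np.hypot(C[...,0]-c[0],C[...,1]-c[1])<0.05); print(nm,'bench z',np.median(C[m][:,2]))
print('brush',rect(seg('wl',(.352,.309),.09,.004,.03)))
print('trest',rect(seg('wl',(.54,.378),.06,.004,.05)), )
print('brest',rect(seg('w0',(.627,.141),.08,.004,.05)))
print('twz',rect(seg('wr',(.487,-.121),.08,.004,.03)))
for n,nm,c,r,z in [('loupe','w0',(.479,.105),.05,.02),('pot','wr',(.385,-.315),.06,.042),('lseat','wr',(.51,-.389),.05,.0115),('pseat','wr',(.63,-.166),.06,.0115)]:
    P=seg(nm,c,r,z,z+.04); (x,y),R=cv2.minEnclosingCircle(np.float32(P[:,:2]*1000)); print(n,x,y,2*R,np.percentile(P[:,2],[5,50,95]),rect(P))
E
```

```text
w0 bench z 0.29817472481323326
wl bench z 0.3546356977987791
wr bench z -0.00035752534725908003
brush (array([351.4, 308.7]), array([ 17.2, 149.1]), 123.3)
trest (array([540. , 377.1]), array([43.5, 71.6]), 106.7)
brest (array([630. , 138.4]), array([ 51.5, 105.7]), 109.2)
twz (array([ 495.4, -119.9]), array([ 13. , 103.2]), 23.0)
loupe 476.3546142578125 104.0668716430664 29.27102279663086 [0.02053905 0.02429843 0.02608769] (array([477.4, 104.1]), array([27. , 27.3]), 120.1)
pot 386.6534118652344 -317.1650085449219 51.8666877746582 [0.046405   0.04847074 0.0498541 ] (array([ 387.4, -317.4]), array([49.6, 51.1]), 83.2)
lseat 510.0545654296875 -387.6718444824219 65.0318374633789 [0.01183476 0.01325936 0.01474539] (array([ 510.5, -387.5]), array([63. , 63.8]), 5.3)
pseat 629.7144775390625 -167.26394653320312 85.20250701904297 [0.01175181 0.01306727 0.01453031] (array([ 630. , -167.5]), array([83.1, 84. ]), 117.8)
```

```bash
python3 - <<'E'
from meas import *
v=V('wr'); 
print('twz ends',v.plane([[261,57],[358,11]],.005))
a=cv2.resize(v.p[0:80,240:380],None,fx=5,fy=5,interpolation=cv2.INTER_CUBIC)
w=V('w0'); b=cv2.resize(w.p[90:150,120:200],None,fx=5,fy=5,interpolation=cv2.INTER_CUBIC)
c=cv2.resize(w.p[0:160,240:360],None,fx=3,fy=3,interpolation=cv2.INTER_CUBIC)
H=500;im=np.zeros((H,800,3),np.uint8); im[:400,:700]=a; cv2.imwrite('pics/twz.png',a[:,:,::-1])
im=np.zeros((480,780,3),np.uint8); im[:300,:400]=b; im[:480,410:770]=c; cv2.imwrite('pics/lb.png',im[:,:,::-1])
# height map stats of obstacles
for nm,c,r in [('wl',(.28,.43),.09),('w0',(.78,.08),.09),('wl',(.72,.42),.1),('wr',(.5,-.55),.1),('wr',(.35,-.55),.1)]:
    v=V(nm);C=v.cloud();m=(v.d>0)&(np.hypot(C[...,0]-c[0],C[...,1]-c[1])<r)&(C[...,2]>.01)&(C[...,2]<.2)
    P=C[m]; print(nm,c,P.min(0).round(3) if len(P) else 0,P.max(0).round(3) if len(P) else 0)
# brest detail: foot points and horns
P=seg('w0',(.627,.141),.08,.004,.05)
d=np.radians(109.2); u=np.array([np.cos(d),np.sin(d)]); n=np.array([u[1],-u[0]])
q=P[:,:2]-[.629,.141]
for lo,hi in [(.004,.009),(.02,.05),(.033,.05)]:
    k=(P[:,2]>lo)&(P[:,2]<hi); print(lo,np.percentile(q[k]@u,[0,2,50,98,100]).round(4),np.percentile(q[k]@n,[0,2,50,98,100]).round(4))
    if lo==.033: print(rect(P[k]))
P=seg('w0',(.479,.105),.05,.003,.04)
for z in range(4,30,4):
    k=abs(P[:,2]-z/1e3)<.002; 
    if k.sum()>3: print(z,k.sum(),np.ptp(P[k][:,:2],axis=0), P[k][:,:2].mean(0))
print(rect(P))
E
```

```text
twz ends [[ 0.43149513 -0.14864752  0.005     ]
 [ 0.54346185 -0.10108321  0.005     ]]
wl (0.28, 0.43) [0.248 0.386 0.01 ] [0.302 0.478 0.086]
w0 (0.78, 0.08) [0.728 0.027 0.01 ] [0.87  0.17  0.152]
wl (0.72, 0.42) [0.691 0.349 0.01 ] [0.795 0.473 0.081]
wr (0.5, -0.55) [ 0.4  -0.65  0.01] [ 0.599 -0.532  0.078]
wr (0.35, -0.55) [ 0.296 -0.644  0.01 ] [ 0.435 -0.494  0.04 ]
0.004 [-0.0557 -0.0535 -0.001   0.0391  0.0443] [-0.0256 -0.0241 -0.      0.0244  0.0259]
0.02 [-0.0508 -0.0499  0.0396  0.0486  0.0501] [-0.0238 -0.0224  0.0002  0.0231  0.0243]
0.033 [-0.0506 -0.0497  0.0401  0.0489  0.05  ] [-0.0235 -0.0228 -0.0137  0.0231  0.0239]
(array([629.3, 140.9]), array([ 47. , 100.6]), 108.9)
4 94 [0.03089207 0.03341063] [0.47600708 0.10500974]
8 271 [0.03207555 0.03417752] [0.47481496 0.10400004]
12 116 [0.0311448  0.03395204] [0.48395538 0.10307379]
16 127 [0.02891739 0.03269918] [0.48472601 0.10252561]
20 145 [0.02662277 0.03034066] [0.48129186 0.10330609]
24 235 [0.02661973 0.02710892] [0.47776144 0.10434817]
28 23 [0.02202064 0.02402067] [0.47647763 0.10098162]
(array([477.9, 104.3]), array([31.6, 33.8]), 119.0)
```

View pics/twz.png

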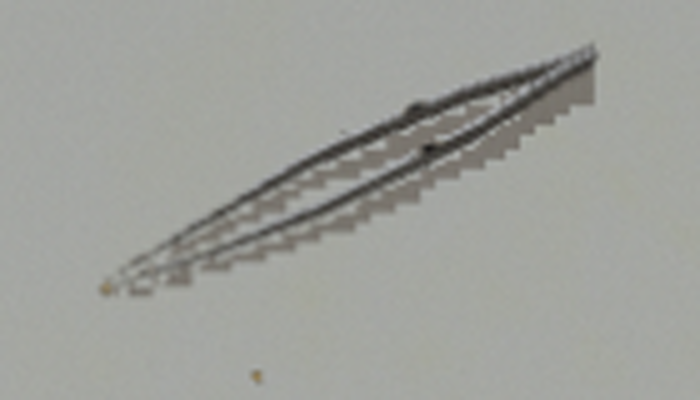

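View pics/lb.png

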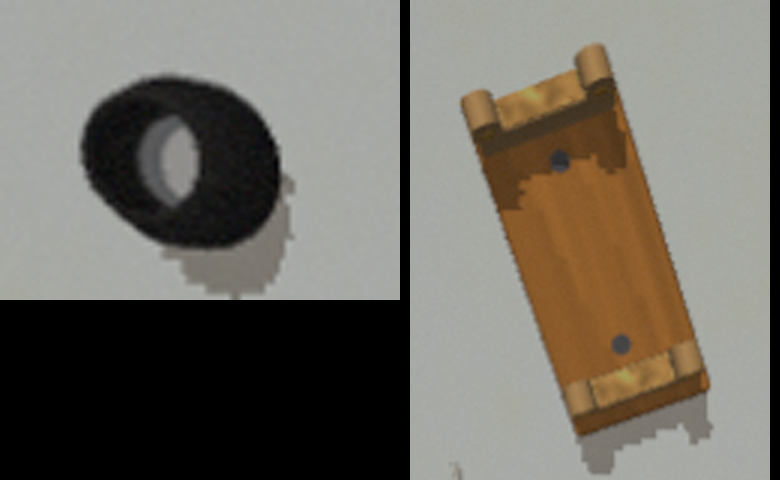

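```bash
python3 - <<'E'
from meas import *
def chk(nm,c,a,z0):
    v=V(nm);C=v.cloud(); m=(v.d>0)&(C[...,2]>z0)&(C[...,2]<.25)
    if nm=='w0': m[280:]=False
    if nm=='wl': m[270:]=False
    if nm=='wr': m[270:]=False
    P=C[m]; d=P[:,:2]-c; u=np.array([np.cos(a),np.sin(a)]); n=np.array([-u[1],u[0]])
    s=np.abs(d@u)-.0945; t=np.abs(d@n)-.0375; D=np.maximum(s,t); i=D.argsort()[:1]; print(nm,c,len(P),D[i],P[i])
chk('w0',(.6293,.1409),np.radians(19),.10)
chk('w0',(.54,.377),np.radians(16.7),.08);chk('wl',(.54,.377),np.radians(16.7),.08)
chk('wl',(.351,.309),np.radians(33.3),.07)
for nm,c,a in [('brush',(.3514,.3087,.15),33.3),('brest',(.6293,.1409,.15),19),('twz',(.488,-.1235,.15),-67.4),('trest',(.54,.377,.15),16.7),('pot',(.387,-.317,.15),0),('pot90',(.387,-.317,.15),90),('pseat',(.63,-.167,.15),0),('loupe',(.477,.104,.15),0),('lseat',(.51,-.3877,.15),0),('lseat90',(.51,-.3877,.15),90)]:
    for k in (0,180):
      for z in (.15,.01):
        q=solver.inverse_kinematics([c[0],c[1],z],Rj(np.radians(a+k))); print(nm,k,z,None if q is None else np.round(q,2))
E
```

```text
w0 (0.6293, 0.1409) 3974 [0.06679825] [[0.80203962 0.09007103 0.14867252]]
w0 (0.54, 0.377) 8920 [0.30610664] [[0.83826536 0.10774661 0.1406787 ]]
wl (0.54, 0.377) 85 [0.06911946] [[0.69188359 0.44013303 0.08064067]]
wl (0.351, 0.309) 2050 [0.10423106] [[0.28705333 0.43656872 0.07015322]]
brush 0 0.15 [-0.53  0.27 -0.3   2.08  0.11  0.81 -0.31]
brush 0 0.01 [-0.4   0.57 -0.48  2.14  0.5   0.54 -0.66]
brush 180 0.15 [ 0.22  0.66 -1.31  2.04  0.75  1.05  2.26]
brush 180 0.01 [ 0.07  0.89 -1.12  2.11  1.09  0.9   2.01]
brest 0 0.15 [-0.37  0.52  0.13  1.68 -0.08  0.94  0.12]
brest 0 0.01 [-0.34  0.71  0.1   1.74 -0.1   0.7   0.14]
brest 180 0.15 [-0.74  0.59  0.66  1.7  -0.42  0.99 -2.74]
brest 180 0.01 [-0.73  0.81  0.65  1.76 -0.66  0.8  -2.56]
twz 0 0.15 [-0.19  0.32  0.44  2.04 -0.18  0.82 -0.82]
twz 0 0.01 [-0.11  0.57  0.36  2.1  -0.38  0.54 -0.65]
twz 180 0.15 [ 0.24  0.31 -0.07  2.01  0.03  0.82  2.12]
twz 180 0.01 [ 0.23  0.55 -0.06  2.08  0.07  0.52  2.09]
trest 0 0.15 [-0.62  0.55 -0.06  1.63  0.04  0.96 -0.4 ]
trest 0 0.01 [-0.6   0.73 -0.08  1.69  0.08  0.72 -0.43]
trest 18
[... 801 characters left out ...]
pe 0 0.15 [-0.41  0.28  0.14  2.06 -0.06  0.81 -0.23]
loupe 0 0.01 [-0.38  0.53  0.12  2.12 -0.13  0.49 -0.17]
loupe 180 0.15 [-0.26  0.28 -0.03  2.05  0.01  0.81  2.85]
loupe 180 0.01 [ 0.06  0.58 -0.42  2.1   0.43  0.55  2.47]
lseat 0 0.15 [ 0.35  0.53  0.34  1.7  -0.21  0.95  0.77]
lseat 0 0.01 [ 0.39  0.72  0.28  1.76 -0.29  0.71  0.83]
lseat 180 0.15 [-0.11  0.76  1.08  1.73 -0.74  1.12 -1.94]
lseat 180 0.01 [-0.08  0.99  1.03  1.79 -1.02  1.   -1.76]
lseat90 0 0.15 [ 0.56  0.52  0.06  1.69 -0.03  0.94  2.2 ]
lseat90 0 0.01 [ 0.57  0.7   0.03  1.74 -0.03  0.69  2.2 ]
lseat90 180 0.15 [ 0.16  0.58  0.62  1.71 -0.39  0.98 -0.65]
lseat90 180 0.01 [ 0.22  0.76  0.53  1.77 -0.53  0.76 -0.54]
```

```bash
cat >> h.py <<'E'
def st(tag=''):
    s=env.sense(); print(tag,'t',round(s['t'],2),'tcp',np.round(s['ee_pos'],4),'w',round(s['gripper_width'],4),'F',np.round(s['wrist_force'],1)); return s
def pick(x,y,a,z,sq,zup=.15):
    R=Rj(np.radians(a)); env.reach([x,y,zup],R); env.movel([x,y,z],rate=.12); st('down'); effector.grasp(sq); st('grasp'); env.movel([x,y,zup],rate=.15); st('up')
def place(x,y,a,z,zup=.15):
    R=Rj(np.radians(a)); env.reach([x,y,zup],R); env.movel([x,y,z+.02],rate=.15); env.movel([x,y,z],rate=.05); env.pause(.15); st('placed'); effector.release(); env.pause(.1); env.movel([x,y,zup],rate=.15); st('clear')
E
python3 - <<'E'
from h import *
pick(.3868,-.3172,0,.027,15)
shot('pk')
place(.63,-.1672,0,.0355)
shot('pp','side'); shot('pp2','scene')
E
```

```text
down t 8.74 tcp [ 0.3873 -0.3176  0.0276] w 0.0916 F [-0.1 -0.3 -0.3]
grasp t 9.47 tcp [ 0.3868 -0.3172  0.027 ] w 0.0473 F [-0.7  1.1  1.5]
up t 10.44 tcp [ 0.3863 -0.3167  0.1492] w 0.0477 F [-0.4  0.1 -1.5]
placed t 13.07 tcp [ 0.6299 -0.1672  0.0353] w 0.0473 F [-0.6  0.2 -1.3]
clear t 14.88 tcp [ 0.6293 -0.1669  0.149 ] w 0.0923 F [-0.6 -0.6 -0.1]
```

```bash
python3 - <<'E'
from h import *
a=V('pp').p; b=V('pk').p; c=cv2.resize(a[230:350,310:460],None,fx=3,fy=3); im=np.zeros((480,800,3),np.uint8)
im[:360,:450]=c; im[:360,450:]=cv2.resize(b[170:410,180:413],(350,360)); cv2.imwrite('pics/ppc.png',im[:,:,::-1])
E
```

```text
(no output)
```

View pics/ppc.png

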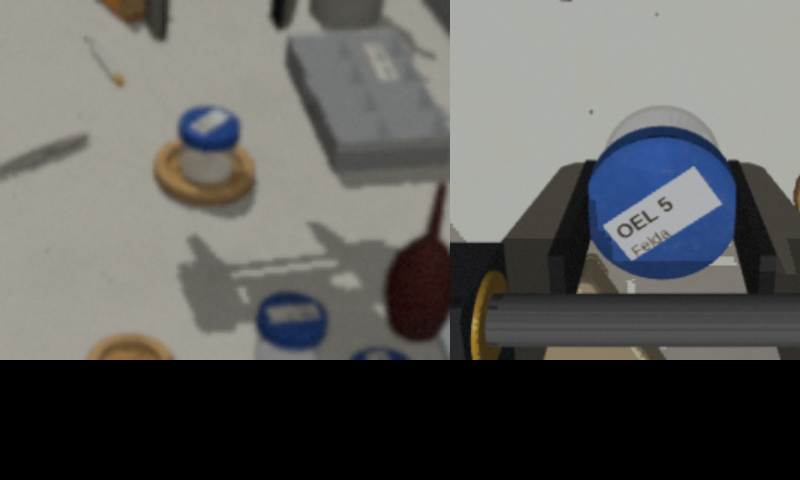

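The pot stands upright in the large seat (side crop at 208,145). The tweezers are next.

```bash
python3 - <<'E'
from h import *
pick(.488,-.1238,-67.4,.003,10)
shot('tk')
E
python3 - <<'E'
from h import *
cv2.imwrite('pics/tkc.png',cv2.resize(V('tk').p[100:420,100:540],None,fx=1.6,fy=1.6)[:,:,::-1])
E
```

```text
down t 17.38 tcp [ 0.4886 -0.1239  0.0036] w 0.0918 F [ 0.3 -0.6 -0.7]
grasp t 18.57 tcp [ 0.488  -0.1238  0.003 ] w 0.0121 F [ 0.1  0.5 -0.3]
up t 19.7 tcp [ 0.4874 -0.1236  0.1493] w 0.0125 F [-0.4  0.1 -0.9]
```

View pics/tkc.png

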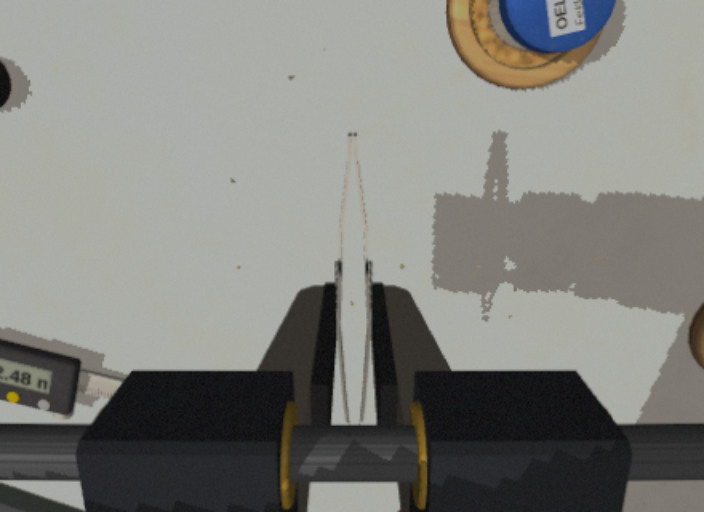

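```bash
python3 - <<'E'
from h import *
v=V('tk'); P=v.plane([[320,183.5],[319.5,364]],.151); print(P)
u=np.array([np.cos(np.radians(22.6)),np.sin(np.radians(22.6))]); d=P[:,:2]-[.4876,-.1236]; print(d@u, d@[-u[1],u[0]])
C=v.cloud()[180:190,312:328,2]; print(C.min(),C.max())
E
```

```text
[[ 0.54419355 -0.10084012  0.151     ]
 [ 0.4487362  -0.14021221  0.151     ]]
[ 0.06099426 -0.04226346] [-0.00073648 -0.00040138]
-0.0030514081208129484 0.15645117545911688
```

```bash
python3 - <<'E'
from h import *
place(.540,.3771,16.7,.0297)
env.reach([.45,.28,.2],Rj(np.radians(16.7)))
shot('tp'); shot('tps','scene'); st()
E
python3 - <<'E'
from h import *
v=V('tp');c=v.pix([.54,.377,.03])[0].astype(int);print(c)
x,y=max(c[0]-80,0),max(c[1]-70,0)
im=v.p[y:y+140,x:x+160]
cv2.imwrite('pics/tpc.png',cv2.resize(im,None,fx=4,fy=4,interpolation=cv2.INTER_CUBIC)[:,:,::-1])
E
```

```text
placed t 23.09 tcp [0.54   0.3771 0.0296] w 0.012 F [-0.1  0.4 -0.3]
clear t 25.38 tcp [0.5394 0.3767 0.149 ] w 0.0919 F [ 0.1  0.1 -0.4]
 t 26.1 tcp [0.4504 0.2808 0.1993] w 0.0921 F [ 0.2  1.3 -0.1]
[435 158]
```

View pics/tpc.png

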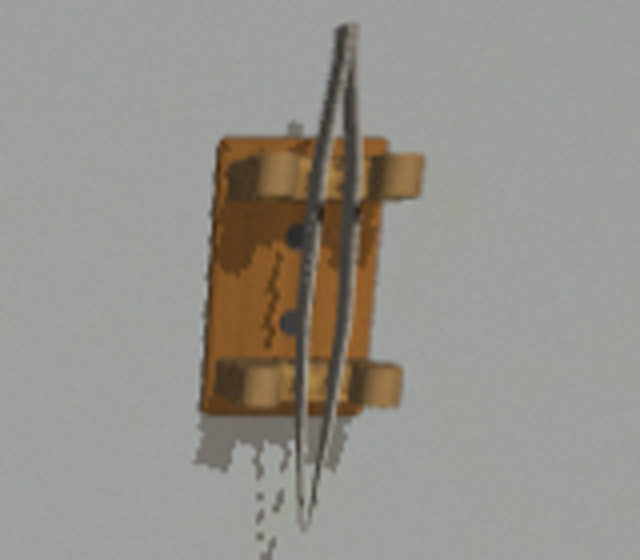

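View pics/tp.png

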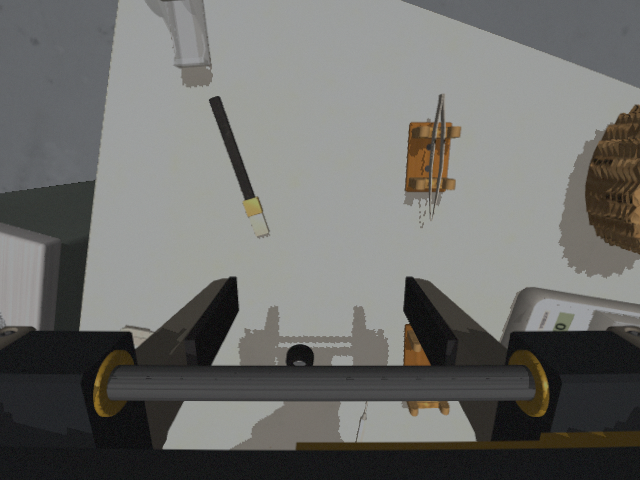

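The tweezers lie in both notches and are centred (`tp.png`, ends at (442,97) and (432,217)). Next is the brush.

```bash
python3 - <<'E'
from h import *
pick(.3514,.3087,33.3,.002,12)
shot('bk')
E
python3 - <<'E'
from h import *
cv2.imwrite('pics/bkc.png',V('bk').p[:,:,::-1])
E
```

```text
down t 28.02 tcp [0.3518 0.3091 0.0025] w 0.0921 F [0.9 0.3 0.3]
grasp t 29.13 tcp [0.3514 0.3087 0.002 ] w 0.0166 F [-0.1  0.3 -0.3]
up t 30.27 tcp [0.3509 0.3082 0.1493] w 0.0168 F [-0.  -0.3 -0.3]
```

View pics/bkc.png

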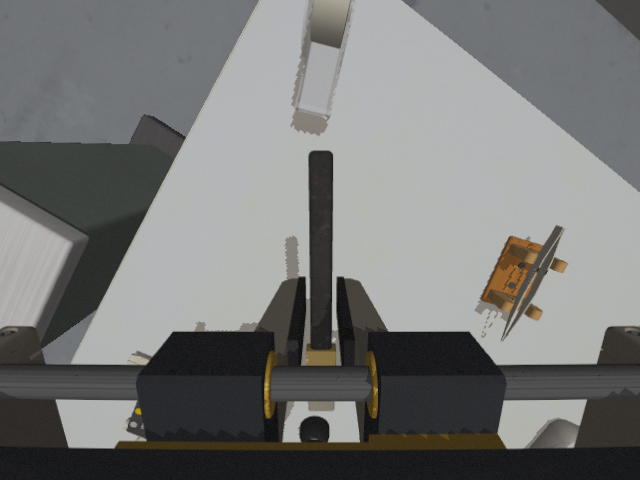

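```bash
python3 - <<'E'
from h import *
v=V('bk');C=v.cloud();
for r in (158,200,240,280,330): print(r,C[r,318:324].mean(0).round(4))
place(.6293,.1409,19.0,.0287)
env.reach([.50,.02,.2],Rj(0))
shot('bp'); st()
v=V('bp');c=v.pix([.629,.141,.03])[0].astype(int);print(c)
E
```

```text
158 [0.3122 0.3681 0.1534]
200 [0.3232 0.3513 0.1532]
240 [0.3345 0.3343 0.1532]
280 [0.3465 0.316  0.1531]
330 [0.3628 0.2912 0.1531]
placed t 33.08 tcp [0.6292 0.1408 0.0286] w 0.0169 F [ 0.6  0.3 -0.6]
clear t 35.3 tcp [0.6286 0.1409 0.1491] w 0.0919 F [-0.4  0.   0.3]
 t 36.12 tcp [0.5011 0.0214 0.1997] w 0.0916 F [0.7 0.3 0.5]
[455 101]
```

View pics/bp.png

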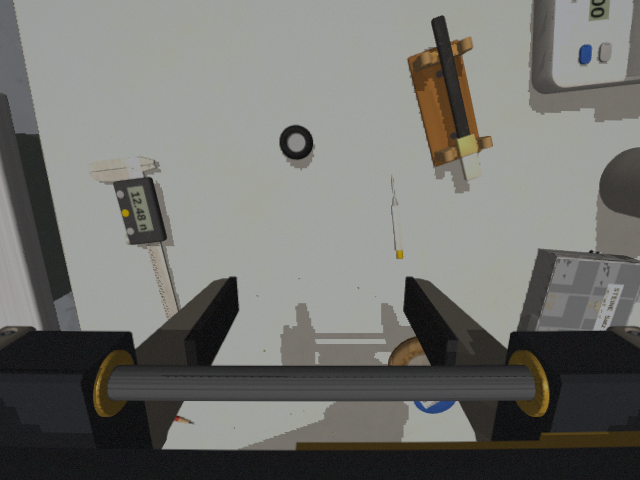

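The brush lies in both notches (from (440,18) to (472,178)). The loupe at (296,142) now shows nearly from above, so I'll re-measure it, then pick it up and place it.

```bash
python3 - <<'E'
from meas import *
P=seg('bp',(.478,.104),.05,.003,.04); (x,y),R=cv2.minEnclosingCircle(np.float32(P[:,:2]*1000)); print(x,y,2*R,rect(P))
for lo in (.003,.01,.02,.024):
    Q=P[P[:,2]>lo]; print(lo,len(Q),rect(Q))
v=V('bp');g=v.p.sum(2)<150; g[:, :250]=0;g[:,345:]=0;g[:100]=0;g[190:]=0
vv,uu=np.nonzero(g); print(rect(v.plane(np.column_stack([uu,vv]),.013)),rect(v.plane(np.column_stack([uu,vv]),.0)))
b=seg('bp',(.629,.141),.11,.0285,.036)
print('brush',rect(b))
nets('wrist',['loupe'])
E
```

```text
475.93145751953125 104.30300903320312 34.580963134765625 (array([476. , 103.7]), array([33.4, 34. ]), 1.3)
0.003 826 (array([476. , 103.7]), array([33.4, 34. ]), 1.3)
0.01 518 (array([476. , 104.4]), array([32.4, 33.9]), 179.7)
0.02 282 (array([475.8, 104.2]), array([27.7, 28.8]), 0.1)
0.024 178 (array([475.8, 104.2]), array([25.6, 26. ]), 37.9)
(array([476.7, 103.8]), array([31.3, 32.6]), 0.1) (array([475.8, 104.1]), array([32.4, 33.8]), 0.1)
brush (array([628.9, 140.6]), array([ 16.9, 150.1]), 110.0)
loupe [([0.479, 0.105, 0.014], 0.69)] TIP [([0.475, 0.106, -0.003], 0.75)]
```

```bash
python3 - <<'E'
from h import *
pick(.476,.1042,0,.009,12)
shot('lk')
v=V('lk'); cv2.imwrite('pics/lkc.png',cv2.resize(v.p[180:400,200:440],None,fx=3,fy=3)[:600,:,::-1])
E
```

```text
down t 38.02 tcp [0.4766 0.1043 0.0096] w 0.0918 F [ 0.3 -0.1  0.2]
grasp t 38.92 tcp [0.476  0.1042 0.009 ] w 0.0345 F [ 0.9 -0.5 -0.3]
up t 40.02 tcp [0.4753 0.1041 0.1493] w 0.0343 F [ 1.  -0.2 -0. ]
```

View pics/lkc.png

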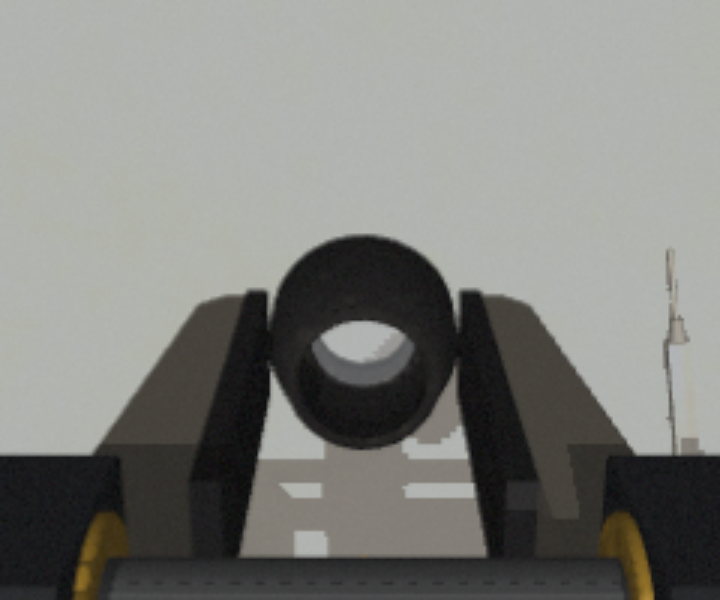

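```bash
python3 - <<'E'
from meas import *
v=V('lk');C=v.cloud();m=(np.abs(C[...,0]-.4755)<.02)&(np.abs(C[...,1]-.104)<.03)&(C[...,2]>.12)&(C[...,2]<.175)&(v.p.sum(2)<200)
P=C[m];print(P[:,2].min(),P[:,2].max());Q=P[P[:,2]>P[:,2].max()-.004]; print(len(Q),rect(Q)); 
A=np.c_[Q[:,:2]-Q[:,:2].mean(0),np.ones(len(Q))]; print(np.linalg.lstsq(A,Q[:,2],rcond=None)[0], Q.mean(0))
for y in np.arange(.085,.125,.004):
    k=(abs(P[:,1]-y)<.002)&(abs(P[:,0]-.4755)<.012); 
    if k.sum(): print(round(y,3),P[k][:,2].max())
E
```

```text
0.14055629167715 0.17496585825393507
113 (array([475.4, 103.7]), array([20.9, 39.9]), 179.6)
[0.00409372 0.03557965 0.17287038] [0.47291888 0.10778519 0.17287038]
0.089 0.15475503280050693
0.093 0.1668316609967335
0.097 0.1668869200191571
0.101 0.1668345541341377
0.105 0.16663387249181652
0.109 0.1667322838947674
0.113 0.16729896830057484
0.117 0.16690421363169622
0.121 0.16115431723802423
```

The loupe's top is level at 0.167 m, so it hangs upright. I'll place it now.

```bash
python3 - <<'E'
from h import *
place(.5102,-.3876,0,.0176)
env.reach([.5,-.30,.25],Rj(0))
shot('lp'); shot('lps','side'); st(); nets('side',['loupe','pot','screwdriver'])
E
python3 - <<'E'
from meas import *
P=seg('lp',(.51,-.3877),.03,.018,.05);print('loupe',P[:,2].max(),rect(P[P[:,2]>.031]),rect(P))
P=seg('lp',(.63,-.167),.06,.045,.08);print('pot',P[:,2].max(),np.percentile(P[:,2],[5,50,95]),rect(P))
v=V('lp');s=V('lps').p
c=v.pix([.51,-.3877,.02])[0].astype(int);print(c)
im=np.zeros((360,800,3),np.uint8); im[:,:395]=cv2.resize(v.p[c[1]-60:c[1]+60,c[0]-66:c[0]+66],(395,360)); im[:,405:]=cv2.resize(s[230:380,310:475],(395,360));cv2.imwrite('pics/lpc.png',im[:,:,::-1])
E
```

```text
placed t 43.46 tcp [ 0.5101 -0.3876  0.0174] w 0.0348 F [0.1 0.8 0.5]
clear t 45.54 tcp [ 0.5098 -0.387   0.1491] w 0.092 F [ 0.4 -0.   0. ]
 t 46.23 tcp [ 0.499  -0.3008  0.2482] w 0.0921 F [-1.3 -0.9 -0.7]
loupe [([0.509, -0.4, 0.025], 0.48), ([0.625, -0.176, 0.046], 0.17)] TIP [([0.509, -0.391, 0.005], 0.82)]
pot [([0.625, -0.178, 0.046], 0.96), ([0.663, -0.471, 0.053], 0.96), ([0.618, -0.407, 0.048], 0.9)] TIP [([0.631, -0.163, 0.007], 0.94), ([0.666, -0.461, -0.001], 0.84), ([0.623, -0.397, 0.002], 0.77), ([0.582, 0.026, 0.001], 0.43)]
screwdriver [([0.586, 0.007, 0.006], 0.64)] TIP [([0.585, 0.025, -0.001], 0.45)]
loupe 0.03622098531247159 (array([ 510.6, -386.9]), array([25.7, 26.5]), 16.7) (array([ 510.3, -385.4]), array([29.8, 33.8]), 14.7)
pot 0.059676822914713656 [0.05171434 0.05613018 0.05763085] (array([ 630.5, -168. ]), array([50.3, 50.9]), 23.9)
[328 282]
```

View pics/lpc.png

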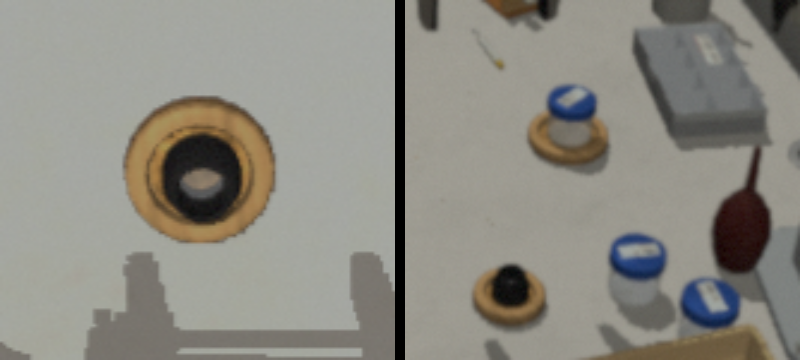

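View pics/lp.png

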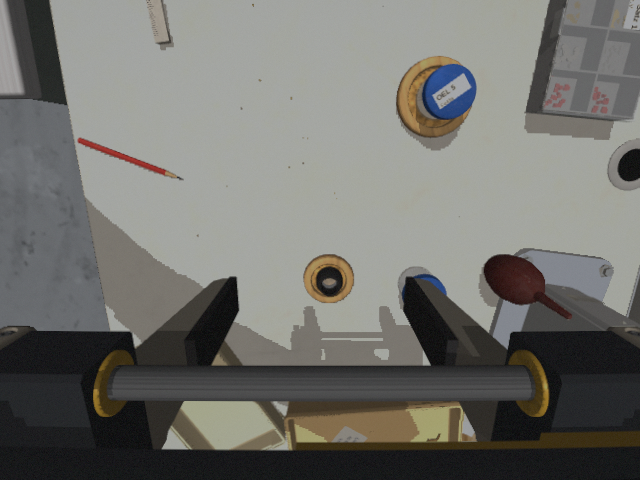

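```bash
python3 - <<'E'
from meas import *
v=V('tp'); 
P=v.cloud();m=(v.d>0)&(np.hypot(P[...,0]-.54,P[...,1]-.377)<.08)&(P[...,2]>.02)&(P[...,2]<.05)
print('tweezers ends',v.plane([[442,97],[432,217]],.031).round(4))
b=seg('bp',(.629,.141),.11,.0285,.04); print('brush top z',np.percentile(b[:,2],[5,50,95]))
P=seg('tp',(.54,.377),.08,.03,.05); print(np.percentile(P[:,2],[50,95,100]))
st(); print(workorder.finish_job())
E
```

```text
tweezers ends [[0.5243 0.4311 0.031 ]
 [0.5577 0.3217 0.031 ]]
brush top z [0.02973456 0.03170397 0.03344732]
[0.03293492 0.03535513 0.036809  ]
 t 46.53 tcp [ 0.4996 -0.3006  0.2493] w 0.0918 F [-0.4  0.6 -0.7]
the job is handed in; nothing more can be done
None
```

All four tools are in place and I handed the job in at about 46.5 s of the 115 s allowed. The arm was clear of everything and `finish_job` gave no verdict.

For the pot I took the one farthest left, at about (0.387, -0.317), and left its two look-alikes alone.

| Tool | Where it ended up | Last check |
|---|---|---|
| Brush | Longer rest, both notches | Centre within 1 mm of the rest's centre, about 1° off its axis |
| Tweezers | Shorter rest, both notches | Midpoint of the ends about 1 mm from the rest's centre, about 0.3° off its axis |
| Loupe | Small round seat, upright | Within about 1 mm of the centre; its top is at the height expected for standing on the cork |
| Pot | Large round seat, upright | Within about 1 mm of the centre; its top is at the height expected for standing on the cork |

- **Screwdriver:** the side camera's network put it within about 3 mm of where it was at the start. That is inside the network's own error, and nothing went near it.
- **Odd reading on the pot:** the gripper closed to 47.5 mm on it, so it held the body rather than the 52 mm lid as I had intended. It was still placed upright.
- **Brush height:** its top read about 32 mm in the middle of the depth points, against an expected 34 mm. I put this down to depth noise, as the reading is within the height tolerance and the picture shows the brush down in both notches.
- **Tweezers height:** I had no clean height reading for them because the depth also took in the horns of the rest. The picture shows them down in both notches.

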